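# Close the order-pad holder and tuck its flap under the lip

### The arm

A 6-joint arm with a two-finger parallel gripper is mounted at the origin on a cart in front of the work surface, level with it; the furniture and walls round the work are solid. World frame = base frame: x ahead of the robot, y to its left, z up, the work surface at z = 0. Lengths are in m, angles in rad, forces in N, time in s.
With the tool pointing down it reaches from about 0.3 to 0.75 m from the base axis. Payload 8.5 kg.
Tool frame: the origin (TCP) lies on the front face of the gripper's body, between the roots of the fingers; the fingertips stand 64 mm ahead of it and the grasp point (between the pads) lies 45 mm ahead of it; z points along the fingers, y is the line along which they close (so a half turn about z gives the same grasp; the last joint's range is limited). The gripper opens to 88 mm and grips with 3 to 60 N. Pads are 18 mm wide; open, the fingers measure 123 mm over their backs; the gripper's body (75 mm by 187 mm) begins 45 mm behind the grasp point.
Start: joints at [0.93, 0.381, 1.297, -0, 1.464, -0.215], TCP at [0.227, 0.501, 0.303] pointing down, gripper open.
Joint ranges: [-3.11, 3.11], [-0.89, 2.33], [0.22, 2.48], [-1.42, 4.56], [0.17, 2.85], [-2.88, 2.88]. Speed limits (rad/s): [2.39, 2.39, 3.14, 3.14, 3.14, 3.14].

### API

Orientations are given as a rotation vector (axis times angle).
In Python, from bench import robot gives the robot as it stands. The module is installed in compiled form; this text tells all that it offers.
- The arm moves only by the tool jog_arm, never from a script. Its argument "commands" is a list of rows, each an object with "gripper": the closure, from 0 (fully open) to 1 (shut); "offset": the shift along the world's x, y, z in m, a list of three; "dr": the turn, a rotation vector about the world's x, y, z in degrees, a list of three. A call has 1 to 8 rows; each row shifts and turns the commanded pose from where the row before left it; what a row does not reach is not made up. A row lasts 1/8 s, in which the tool goes at most 62.5 mm and 10.7 degrees, less where a joint would pass 70% of its speed; a pose out of reach is approached as far as the arm can. A call with a gripper value outside its range is refused whole. The fingers move at their own pace and stop on an object; the grip force is fixed at half the most. Time passes only in rows, so rows that do not move let the fingers close. It gives the time, the measured TCP pose, the force, the opening and the grip force at its end, in the units of the state.
- robot.get_obs(): the state, without advancing time (a new reading comes with each control period).
- robot.read_camera(name): name is "scene" or "top"; returns a dict with "image" (420x560x3 uint8, red, green, blue), "camera_matrix" (3x3 intrinsics, pixels), "k1" (the pictures are not rectified: a ray, as slopes to the right and down, at radius r is drawn at 1 + k1 r^2 times it, then the intrinsics apply), "T" (4x4, takes a point from camera to world coordinates). Camera axes: x right, y down, z forward; pixel columns grow to the right and rows downward; lengths in m; the calibration is good to about 2 mm. A picture is of the moment at which its call begins. There is no depth.
- robot.close_job(): hands the job in; it is judged then, once.
The state is a dict: "t": time; "joint_positions": joint angles; "dq": joint speeds; "joint_torque": joint torques, N m; "ee_pos": TCP position; "tcp_rot": TCP orientation; "force": force on the tool from outside, world axes, zero at the start; "moment": the same for the moment, N m; "gripper_width": finger opening in m; "grasp_force": force on a finger pad.
Only numpy, scipy, OpenCV 4.12 (cv2) and the standard library are available. Lean on these libraries where they do the work, as an engineer would, in place of code of your own. Each camera call takes 0.05 s, during which the arm holds its last target. There are 200 camera calls.

### The job

Close the flat metal order-pad holder, using the fingertips only: push its raised flap over from behind and gently down flat over the pad, then, while holding it down, push the flap by its ridge towards the lip until its free edge is tucked fully under the lip and the flap stays shut when you let go. Push on the flap from its outer side only: do not pinch it or touch its inner face. Do not move or lift the pad in the holder or the other things on the counter.

Things in the scene. Friction and masses are not known exactly. Their poses are not given: they have to be found in the camera images.
- holder: Aluminium order-pad holder: shallow tray 154 (x) by 170 (y) mm fixed to the counter, sides 14 to 18 mm high, an order pad in it. Origin: centre of its underside, on the counter; z up. Its -x side (towards the robot, yaw within 0.35) carries the lip on a front wall (x = -77 to -74 mm); the flap's hinge runs along its +x side, parallel to y.
- flap (a joint): Angle of the flap, rad: 0 = flat over the pad (hard stop), 1.57 = upright; starts at 1.05 to 1.5. A light spring and hinge friction hold it there. Holding it flat takes 1 to 1.5 N at the ridge; let go, it springs up again unless its edge is under the lip. Tucked, it may rest up to 0.05 rad open, against the lip.
- flap_slide (a joint): How far flap and hinge have been slid in slots towards the lip (holder -x), m: 0 = drawn back, 0.020 = fully home (hard stop). Starts at 0 to 0.002, stays where left; sliding takes about 3 N. Up to 0.004 the flap folds down freely past the lip; slid further before it is flat, its edge lands on the lip.
- flap_hinge (a point): Point on the hinge axis, half way along it: 21.5 mm above the counter, at holder x = 65 mm minus flap_slide, y = 0. The hinge runs between two cheeks, 27 mm high, at y = +-81.5 to 85.5 mm, x = 33 to 77 mm.
- flap_edge (a point): Middle of the free edge of the flap, 115 mm from the hinge axis. The flap is a plate 150 mm wide along the hinge and 3 mm thick, its middle plane through the hinge axis. Its outer face looks up when shut (23 mm above the counter) and away from the lip, to holder +x, when raised.
- flap_ridge (a point): Foot of the push ridge on the outer face of the flap, on the side towards the hinge, half way along: 82 mm from the hinge axis. The ridge is 100 mm long parallel to the hinge, stands 6.5 mm off the outer face, upright on the hinge side, ramped on the free-edge side; the outer face between hinge and ridge is plain.
- flap_inner: Lining of the inner face of the flap (95 by 138 mm, origin at its centre), the face that looks down on the pad when closed; not to be touched.
- lip_edge (a point): Middle of the inner edge of the lip's underside, 27 mm above the counter. The lip is a level strip 170 mm long, 3 mm thick (top at 30 mm), from holder x = -77 to -61 mm, then flares up to a mouth at x = -55 mm, 33 mm above the counter. The flap's free edge must end below it and beyond this point (further to holder -x).
- order_pad: Cream ring-bound order pad, 148 by 109 by 13 mm, lying loose in the holder; origin at the centre of its underside. Leave it.
- coin_roll1: Upright brown paper coin roll, 28 mm across, 52 mm high, beside the holder on its +y side; origin under its centre. Leave it.
- rubber_stamp: Wooden stamp with a knob, 29 by 60 by 75 mm high, beside the holder on its -y side; origin under its centre. Leave it.
- receipt_roll2: Upright receipt roll, 58 mm across, 58 mm high, to the left; origin under its centre. Leave it.
- stapler: Red stapler, 136 by 36 by 43 mm, to the left; origin under its centre. Leave it.
- pen: Pen, 145 mm long, lying to the left near the front edge; origin under its centre. Leave it.
- counter_bell: Domed counter bell, 85 mm across, 58 mm high, front right; origin under its centre. Leave it.

How it is judged:
On the way:
1. the flap is folded down flat in front of the lip, its edge not yet under it (value of joint flap below 0.08 rad and x of flap_edge in the frame of holder above -0.061 m), for 0.05 s.
At the end, for the whole second after the job is handed in: The flap is shut and at rest (under 0.06 rad), its free edge below the lip and at least 5.5 mm beyond the lip's inner edge (flap_slide over about 0.0165), staying there by itself; the pad lies within 12 mm and every other loose thing within 10 mm of where it was (x of flap_edge in the frame of holder below -0.0665 m and z of flap_edge in the frame of lip_edge below 0 m and value of joint flap below 0.06 rad and velocity of joint flap between -0.05 and 0.05 rad/s and distance of order_pad from where it was at the start of the episode below 0.012 m and distance of each of coin_roll1, rubber_stamp, receipt_roll2, stapler, pen, counter_bell from where it was at the start of the episode below 0.01 m); the robot touches nothing.
It fails at once if the inner face of the flap is touched or the flap pinched (contact force between the fingers and flap_inner above 0.3 N).
It fails at once if the holder or flap is pressed with more than 40 N (contact force between the fingers and holder above 40 N).
It fails at once if the pad or another loose thing is moved or lifted (distance of order_pad from where it was at the start of the episode above 0.017 m or distance of any of coin_roll1, rubber_stamp, receipt_roll2, stapler, pen, counter_bell from where it was at the start of the episode above 0.015 m).
It also fails if it takes over 42 s, if anything falls off the work surface, if the arm or the gripper's body presses on something with over 40 N, if the wrist force passes 120 N, or if a joint passes its speed limit or range.

## Working session

There is one attempt and no reset: what is moved stays moved. The work goes in short steps, Python scripts to look and compute and a tool call to move; the robot and the scene stay as the last step left them, time stands still between calls to the robot, and variables do not carry over. Pictures are saved under pics/ and viewed, at most 10 in all, crops included, and the job is handed in when it is done.

Besides the shell and the picture viewer there is one more tool, called after "Call:" as name([rows], argument=value, ...), one row to a line, values as JSON. jog_arm: Moves the arm, as the interface text tells. Its arguments: {"type":"object","properties":{"commands":{"type":"array"}},"required":["commands"]}

```bash
mkdir -p pics
cat > h.py <<'E'
import numpy as np, cv2
from bench import robot
def shot(n,f):
    d=robot.read_camera(n); cv2.imwrite(f,cv2.cvtColor(d["image"],cv2.COLOR_RGB2BGR)); return d
def ray(d,u,v):
    K=np.array(d["camera_matrix"],float); T=np.array(d["T"])
    p=cv2.undistortPoints(np.array([[[u,v]]],float),K,np.array([d["k1"],0,0,0.]),)[0,0]
    return T[:3,3],T[:3,:3]@np.array([p[0],p[1],1])
def onz(d,u,v,z):
    o,r=ray(d,u,v); return o+r*(z-o[2])/r[2]
def proj(d,P):
    T=np.linalg.inv(np.array(d["T"])); q=T[:3,:3]@np.array(P)+T[:3,3]
    x=q[:2]/q[2]; x=x*(1+d["k1"]*(x@x)); K=np.array(d["camera_matrix"]); return K[:2,:2]@x+K[:2,2]
E
python3 - <<'E'
from h import *
a=shot("top","pics/t0.png"); b=shot("scene","pics/s0.png")
import pickle; pickle.dump((a,b),open("d0.pkl","wb"))
for d in (a,b): print(np.round(d["T"],3),d["k1"])
o=robot.get_obs(); print(o)
E
```

```text
[[-2.600e-02 -9.890e-01  1.430e-01  3.030e-01]
 [-1.000e+00  2.600e-02 -3.000e-03  1.080e-01]
 [-1.000e-03 -1.430e-01 -9.900e-01  1.543e+00]
 [ 0.000e+00  0.000e+00  0.000e+00  1.000e+00]] -0.06397332974123705
[[ 0.869 -0.295  0.397 -0.057]
 [-0.494 -0.502  0.709 -0.925]
 [-0.01  -0.813 -0.582  0.911]
 [ 0.     0.     0.     1.   ]] -0.10783325864770693
{'t': 0.1, 'joint_positions': array([ 9.29693345e-01,  3.81158225e-01,  1.29812916e+00,  2.10483361e-05,
        1.46360123e+00, -2.15294026e-01]), 'dq': array([-0.00105867, -0.00126931, -0.00244474, -0.00103753, -0.00189735,
        0.00048303]), 'joint_torque': array([ 2.98490922e-03, -4.38650465e+01, -2.24913239e+01,  7.13968487e-02,
        3.41557455e-02, -1.85129659e-05]), 'ee_pos': array([0.22708224, 0.50076247, 0.30220238]), 'tcp_rot': array([-6.63703176e-01, -3.07011379e+00,  1.83793381e-03]), 'force': array([ 0.47644808, -0.53880146, -0.27466895]), 'moment': array([ 0.03586252, -0.02775583, -0.03218215]), 'grasp_force': 0.0, 'gripper_width': 0.08830693443722466}
```

View pics/t0.png

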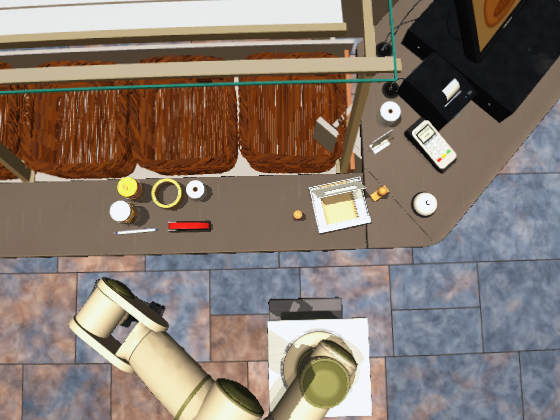

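View pics/s0.png

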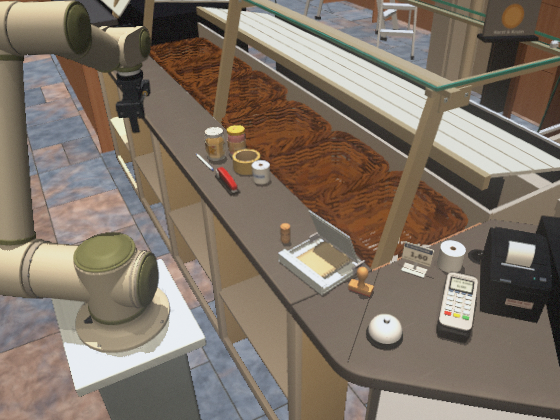

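The top view shows the holder at about (340,205), coin roll (298,215) and stamp (380,192). The scene view shows it at about (322,258) with the flap raised at the back. I'll crop both for corners.

Run:
```python
import cv2,numpy as np
t=cv2.imread("pics/t0.png")[160:250,280:400]; s=cv2.imread("pics/s0.png")[205:300,265:385]
cv2.imwrite("pics/c0.png",np.hstack([cv2.resize(t,(400,300),interpolation=2)]) )
a=cv2.resize(t,(0,0),fx=6,fy=6,interpolation=2); b=cv2.resize(s,(0,0),fx=6,fy=6,interpolation=2)
cv2.imwrite("pics/ct.png",a); cv2.imwrite("pics/cs.png",b)
```

```text
(no output)
```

View pics/ct.png

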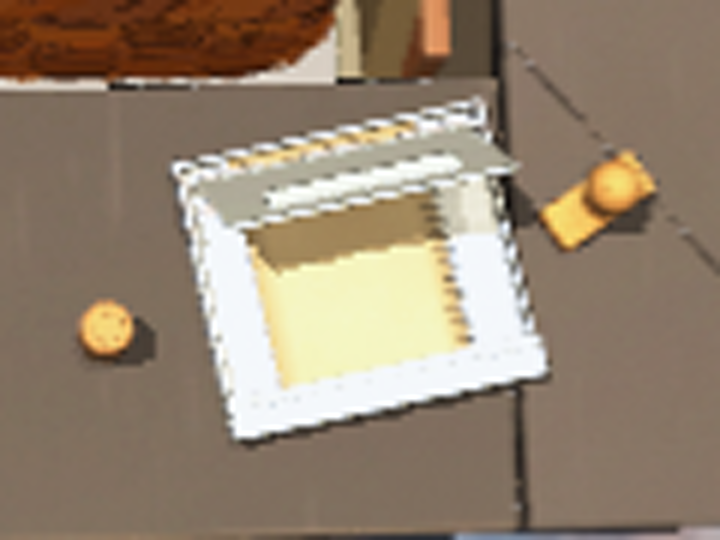

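View pics/cs.png

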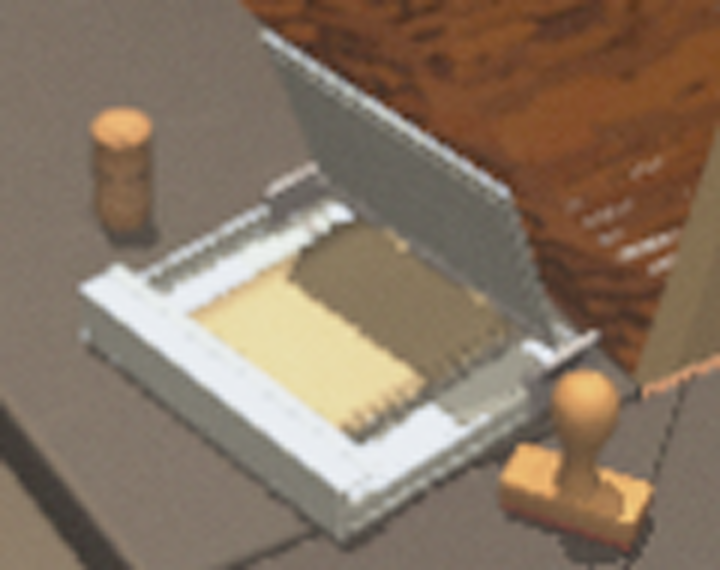

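The top crop gives lip corners at about (238,440) and (548,375), cheek corners at (178,165) and (485,100), and the flap's free edge from (228,228) to (520,165). The scene crop gives the free edge from (265,33) to (508,190), with post and baskets behind.

Run:
```python
from h import *
import pickle
a,b=pickle.load(open("d0.pkl","rb"))
T=lambda u,v:(280+(u+.5)/6-.5,160+(v+.5)/6-.5)
S=lambda u,v:(265+(u+.5)/6-.5,205+(v+.5)/6-.5)
P={k:onz(a,*T(*c),z)[:2] for k,c,z in [("FL",(238,440),.03),("FR",(548,375),.03),("BL",(178,165),.027),("BR",(485,100),.027)]}
Q={k:onz(b,*S(*c),z)[:2] for k,c,z in [("FL",(82,290),.03),("FR",(348,497),.03),("BR",(597,335),.027),("BL",(318,165),.027)]}
obj=np.array([[-.077,.085],[-.077,-.085],[.077,-.0855],[.077,.0855]])
for R in (P,Q):
    for k in R: print(k,R[k].round(4),end=' ')
    M=np.array([R[k] for k in("FL","FR","BR","BL")]); c=M.mean(0)
    A=obj-obj.mean(0);B=M-c; yaw=np.arctan2((A[:,0]*B[:,1]-A[:,1]*B[:,0]).sum(),(A*B).sum())
    print("\nc",c.round(4),"yaw",yaw.round(3),"sizes",[np.linalg.norm(M[i]-M[(i+1)%4]).round(4) for i in range(4)])
# flap edge from two views
for t,s in [((228,228),(265,33)),((520,165),(508,190))]:
    o1,r1=ray(a,*T(*t));o2,r2=ray(b,*S(*s));r1/=np.linalg.norm(r1);r2/=np.linalg.norm(r2)
    k=np.linalg.lstsq(np.c_[r1,-r2],o2-o1,rcond=None)[0];p,q=o1+k[0]*r1,o2+k[1]*r2
    print("edge",((p+q)/2).round(4),"gap",np.linalg.norm(p-q).round(4))
for n,t,z in [("coin",(106,327),.052),("knob",(613,187),.07),("stampL",(545,220),.02)]: print(n,onz(a,*T(*t),z).round(3))
print("basket/panel edge",onz(a,300,176,0).round(3),onz(a,355,176,0).round(3), onz(a,362,178,0).round(3))
```

```text
FL [ 0.4185 -0.0135] FR [ 0.4485 -0.1796] BL [0.5674 0.0129] BR [ 0.5986 -0.154 ] 
c [ 0.5083 -0.0835] yaw 0.178 sizes [np.float64(0.1688), np.float64(0.1522), np.float64(0.1699), np.float64(0.1511)]
FL [ 0.4225 -0.0123] FR [ 0.4539 -0.1813] BR [ 0.6037 -0.1495] BL [0.5627 0.0137] 
c [ 0.5107 -0.0823] yaw 0.207 sizes [np.float64(0.1718), np.float64(0.1531), np.float64(0.1683), np.float64(0.1426)]
edge [ 0.5184 -0.0051  0.1306] gap 0.0034
edge [ 0.5453 -0.152   0.1333] gap 0.002
coin [0.478 0.055 0.052]
knob [ 0.542 -0.211  0.07 ]
stampL [ 0.533 -0.184  0.02 ]
basket/panel edge [0.61 0.04 0.  ] [ 0.605 -0.141  0.   ] [ 0.598 -0.164  0.   ]
```

Run:
```python
from h import *
import pickle
a,b=pickle.load(open("d0.pkl","rb"))
def tri(t,s):
    o1,r1=ray(a,*t);o2,r2=ray(b,*s);r1/=np.linalg.norm(r1);r2/=np.linalg.norm(r2)
    k=np.linalg.lstsq(np.c_[r1,-r2],o2-o1,rcond=None)[0];p,q=o1+k[0]*r1,o2+k[1]*r2
    print(((p+q)/2).round(3),"gap",np.linalg.norm(p-q).round(3))
tri((400,66),(467,97))   # rail end corner
tri((400,72),(465,108))
tri((348,172),(372,255)) # post base
tri((396,90),(437,92)) # glass corner
for z in (0,.1,.2,.3,.4): print(z, onz(a,337,172,z).round(3))
for v in (230,200,160,120): print(v,[onz(b,u,v,0).round(2) for u in (380,)])
for z in (0,.1,.2,.3,.4,.5): print("postpts", z,[proj(b,[.62,-.13,z]).round(),proj(a,[.62,-.13,z]).round()])
```

```text
[ 0.797 -0.2    0.456] gap 0.027
[ 0.791 -0.205  0.433] gap 0.027
[ 0.631 -0.125  0.011] gap 0.031
[ 0.725 -0.178  0.476] gap 0.021
0 [ 0.62  -0.082  0.   ]
0.1 [ 0.6  -0.07  0.1 ]
0.2 [ 0.579 -0.057  0.2  ]
0.3 [ 0.559 -0.045  0.3  ]
0.4 [ 0.538 -0.033  0.4  ]
230 [array([ 0.74, -0.04,  0.  ])]
200 [array([0.84, 0.08, 0.  ])]
160 [array([1.  , 0.28, 0.  ])]
120 [array([1.2 , 0.54, 0.  ])]
postpts 0 [array([364., 262.]), array([352., 172.])]
postpts 0.1 [array([367., 233.]), array([356., 165.])]
postpts 0.2 [array([370., 201.]), array([361., 157.])]
postpts 0.3 [array([374., 166.]), array([368., 149.])]
postpts 0.4 [array([378., 127.]), array([375., 139.])]
postpts 0.5 [array([382.,  85.]), array([383., 127.])]
```

Run:
```python
import cv2,numpy as np
t=cv2.imread("pics/t0.png")[20:200,310:420]; s=cv2.imread("pics/s0.png")[70:280,340:480]
f=lambda i:cv2.resize(i,(390,590),interpolation=2)
cv2.imwrite("pics/cp.png",np.hstack([f(t),f(s)]))
```

```text
(no output)
```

View pics/cp.png

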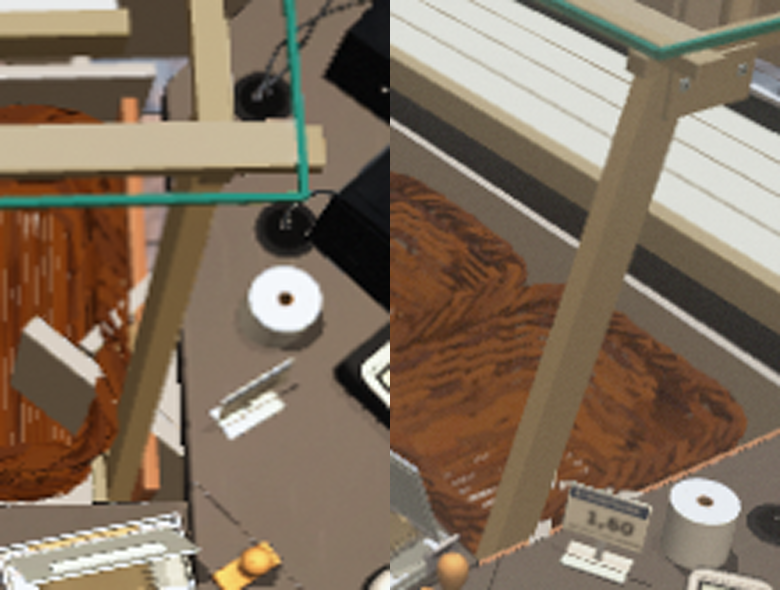

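The post leans away from the robot from its base at about (0.63,-0.12), so there is room behind the flap. Flap angle is about 1.21 and yaw about 0.185. Next: transit with the fingers closing.

Call:
jog_arm([
  {"gripper": 1, "offset": [0.022, -0.0357, 0], "dr": [0, 0, 2.2]},
  {"gripper": 1, "offset": [0.022, -0.0357, 0], "dr": [0, 0, 2.2]},
  {"gripper": 1, "offset": [0.022, -0.0357, 0], "dr": [0, 0, 2.2]},
  {"gripper": 1, "offset": [0.022, -0.0357, 0], "dr": [0, 0, 2.2]},
  {"gripper": 1, "offset": [0.022, -0.0357, 0], "dr": [0, 0, 2.2]},
  {"gripper": 1, "offset": [0.022, -0.0357, 0], "dr": [0, 0, 2.2]},
  {"gripper": 1, "offset": [0.022, -0.0357, 0], "dr": [0, 0, 2.2]},
  {"gripper": 1, "offset": [0.022, -0.0357, 0], "dr": [0, 0, 2.2]},
])

```text
t: 1.1
ee_pos: [0.4036, 0.214, 0.3026]
tcp_rot: [-0.184, -3.136, 0.0]
force: [0.6, 0.4, -0.9]
gripper_width: 0.0103
grasp_force: 0.0
```

Call:
jog_arm([
  {"gripper": 1, "offset": [0.022, -0.0357, 0], "dr": [0, 0, 2.2]},
  {"gripper": 1, "offset": [0.022, -0.0357, 0], "dr": [0, 0, 2.2]},
  {"gripper": 1, "offset": [0.022, -0.0357, 0], "dr": [0, 0, 2.2]},
  {"gripper": 1, "offset": [0.022, -0.0357, 0], "dr": [0, 0, 2.2]},
  {"gripper": 1, "offset": [0.022, -0.0357, 0], "dr": [0, 0, 2.2]},
  {"gripper": 1, "offset": [0.022, -0.0357, 0], "dr": [0, 0, 2.2]},
  {"gripper": 1, "offset": [0.022, -0.0357, 0], "dr": [0, 0, 2.2]},
  {"gripper": 1, "offset": [0, 0, 0], "dr": [0, 0, 0]},
])

```text
t: 2.1
ee_pos: [0.5579, -0.0366, 0.3018]
tcp_rot: [0.231, -3.132, -0.0]
force: [-0.2, 1.3, 0.1]
gripper_width: 0.0001
grasp_force: 0.0
```

Call:
jog_arm([
  {"gripper": 1, "offset": [0.02, -0.0335, 0], "dr": [0, 0, 2.2]},
  {"gripper": 1, "offset": [0, 0, -0.04], "dr": [0, 0, 0]},
  {"gripper": 1, "offset": [0, 0, -0.04], "dr": [0, 0, 0]},
  {"gripper": 1, "offset": [0, 0, -0.04], "dr": [0, 0, 0]},
  {"gripper": 1, "offset": [0, 0, 0], "dr": [0, 0, 0]},
])

```text
t: 2.72
ee_pos: [0.5759, -0.0669, 0.1807]
tcp_rot: [0.296, -3.122, -0.004]
force: [0.5, -1.2, 0.1]
gripper_width: 0.0003
grasp_force: 0.0
```

Run:
```python
from h import *
b=shot("scene","pics/s1.png"); a=shot("top","pics/t1.png")
i=cv2.imread("pics/s1.png")[150:300,265:425]; j=cv2.imread("pics/t1.png")[130:250,280:400]
cv2.imwrite("pics/c1.png",np.hstack([cv2.resize(i,(440,412),interpolation=2),cv2.resize(j,(360,412),interpolation=2)]))
```

```text
(no output)
```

View pics/c1.png

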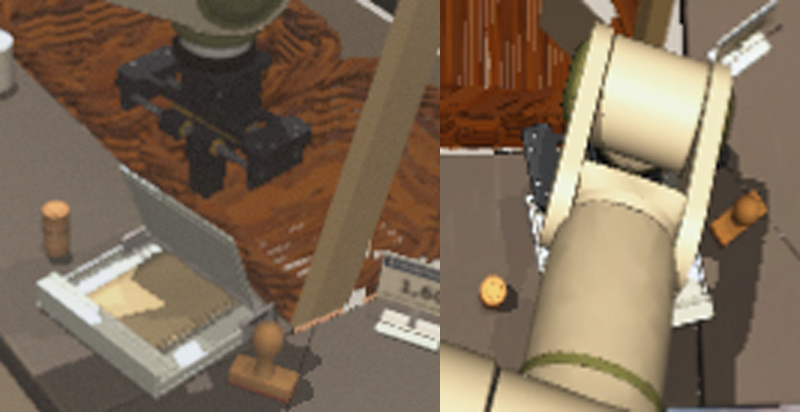

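The fingers are behind and above the flap, clear of the post. Next I descend and approach the flap.

Call:
jog_arm([
  {"gripper": 1, "offset": [0, 0, -0.015], "dr": [0, 0, 0]},
  {"gripper": 1, "offset": [0, 0, -0.014], "dr": [0, 0, 0]},
  {"gripper": 1, "offset": [-0.0059, -0.0011, 0], "dr": [0, 0, 0]},
  {"gripper": 1, "offset": [-0.0059, -0.0011, 0], "dr": [0, 0, 0]},
  {"gripper": 1, "offset": [-0.0059, -0.0011, 0], "dr": [0, 0, 0]},
  {"gripper": 1, "offset": [0, 0, 0], "dr": [0, 0, 0]},
])

```text
t: 3.58
ee_pos: [0.5591, -0.0716, 0.1541]
tcp_rot: [-0.295, 3.127, -0.0]
force: [0.4, 0.2, 0.2]
gripper_width: 0.0004
grasp_force: 0.0
```

Call:
jog_arm([
  {"gripper": 1, "offset": [-0.0045, -0.0008, -0.002], "dr": [0, 0, 0]},
  {"gripper": 1, "offset": [-0.0045, -0.0008, -0.002], "dr": [0, 0, 0]},
  {"gripper": 1, "offset": [-0.0045, -0.0008, -0.003], "dr": [0, 0, 0]},
  {"gripper": 1, "offset": [-0.0037, -0.0007, -0.003], "dr": [0, 0, 0]},
  {"gripper": 1, "offset": [-0.0037, -0.0007, -0.003], "dr": [0, 0, 0]},
  {"gripper": 1, "offset": [-0.0037, -0.0007, -0.003], "dr": [0, 0, 0]},
  {"gripper": 1, "offset": [0, 0, 0], "dr": [0, 0, 0]},
])

```text
t: 4.45
ee_pos: [0.5346, -0.0759, 0.1375]
tcp_rot: [0.295, -3.127, -0.0]
force: [-0.2, -0.7, 1.1]
gripper_width: 0.0004
grasp_force: 0.0
```

Run:
```python
from h import *
b=shot("scene","pics/s2.png")
i=cv2.imread("pics/s2.png")[170:300,265:405]
cv2.imwrite("pics/c2.png",cv2.resize(i,(0,0),fx=4,fy=4,interpolation=2))
```

```text
(no output)
```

View pics/c2.png

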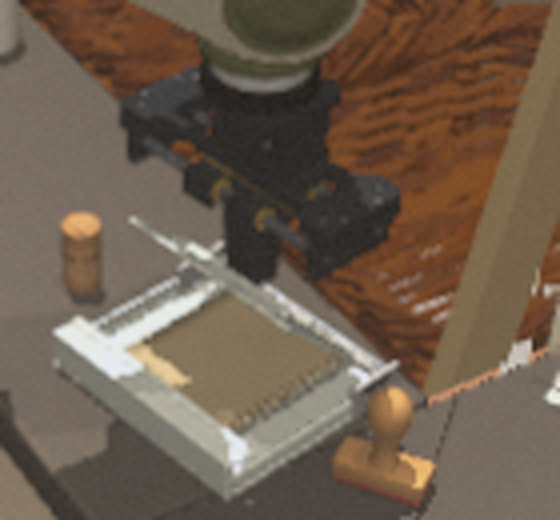

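The flap, near edge-on at crop pixels (130,220) to (390,370), is following the fingertips over. Continue the arc.

Call:
jog_arm([
  {"gripper": 1, "offset": [-0.0047, -0.0009, -0.0052], "dr": [0, 0, 0]},
  {"gripper": 1, "offset": [-0.0047, -0.0009, -0.0052], "dr": [0, 0, 0]},
  {"gripper": 1, "offset": [-0.0034, -0.0006, -0.006], "dr": [0, 0, 0]},
  {"gripper": 1, "offset": [-0.0034, -0.0006, -0.006], "dr": [0, 0, 0]},
  {"gripper": 1, "offset": [-0.0022, -0.0004, -0.0066], "dr": [0, 0, 0]},
  {"gripper": 1, "offset": [-0.0022, -0.0004, -0.0066], "dr": [0, 0, 0]},
  {"gripper": 1, "offset": [0, 0, 0], "dr": [0, 0, 0]},
])

```text
t: 5.38
ee_pos: [0.514, -0.0797, 0.1016]
tcp_rot: [0.295, -3.127, -0.001]
force: [0.5, 0.2, 0.8]
gripper_width: 0.0004
grasp_force: 0.2
```

Call:
jog_arm([
  {"gripper": 1, "offset": [-0.001, -0.0002, -0.004], "dr": [0, 0, 0]},
  {"gripper": 1, "offset": [0, 0, -0.004], "dr": [0, 0, 0]},
  {"gripper": 1, "offset": [0, 0, -0.002], "dr": [0, 0, 0]},
  {"gripper": 1, "offset": [0, 0, 0], "dr": [0, 0, 0]},
])

```text
t: 5.88
ee_pos: [0.5132, -0.0799, 0.092]
tcp_rot: [0.296, -3.127, -0.0]
force: [-0.1, 0.5, -0.1]
gripper_width: 0.0003
grasp_force: 0.3
```

Call:
jog_arm([
  {"gripper": 1, "offset": [0, 0, -0.002], "dr": [0, 0, 0]},
  {"gripper": 1, "offset": [0, 0, -0.001], "dr": [0, 0, 0]},
  {"gripper": 1, "offset": [0, 0, -0.001], "dr": [0, 0, 0]},
  {"gripper": 1, "offset": [0, 0, 0], "dr": [0, 0, 0]},
])

```text
t: 6.38
ee_pos: [0.5133, -0.08, 0.0881]
tcp_rot: [-0.296, 3.128, 0.0]
force: [-0.8, -0.8, 1.3]
gripper_width: 0.0004
grasp_force: 0.4
```

Call:
jog_arm([
  {"gripper": 1, "offset": [0, 0, -0.001], "dr": [0, 0, 0]},
  {"gripper": 1, "offset": [0, 0, 0], "dr": [0, 0, 0]},
])

```text
t: 6.62
ee_pos: [0.5133, -0.08, 0.0872]
tcp_rot: [-0.296, 3.128, -0.0]
force: [-2.1, -0.2, 2.8]
gripper_width: 0.0002
grasp_force: 1.1
```

Call:
jog_arm([
  {"gripper": 1, "offset": [0, 0, -0.0007], "dr": [0, 0, 0]},
  {"gripper": 1, "offset": [0, 0, 0], "dr": [0, 0, 0]},
])

```text
t: 6.88
ee_pos: [0.5133, -0.0799, 0.0868]
tcp_rot: [-0.296, 3.127, -0.0]
force: [-1.8, 1.1, 6.9]
gripper_width: 0.0006
grasp_force: 3.1
```

Run:
```python
from h import *
b=shot("scene","pics/s3.png")
i=cv2.imread("pics/s3.png")[190:300,265:385]
cv2.imwrite("pics/c3.png",cv2.resize(i,(0,0),fx=5,fy=5,interpolation=2))
```

```text
(no output)
```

View pics/c3.png

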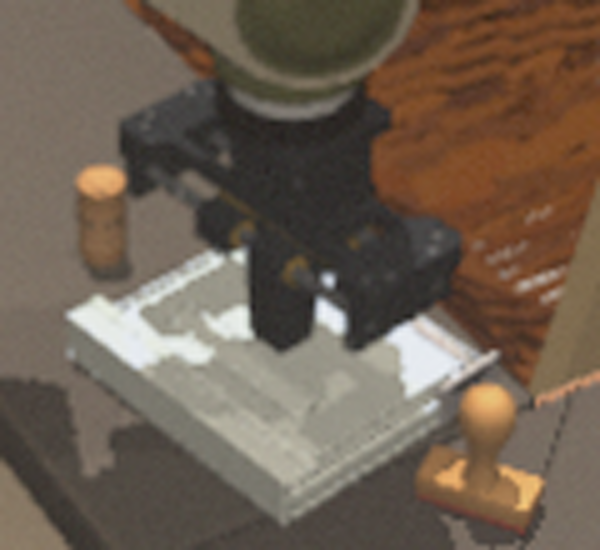

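The flap is flat in front of the lip, with the finger behind the ridge. Next I slide it toward the lip.

Call:
jog_arm([
  {"gripper": 1, "offset": [-0.0029, -0.0006, 0], "dr": [0, 0, 0]},
  {"gripper": 1, "offset": [-0.0029, -0.0005, 0], "dr": [0, 0, 0]},
  {"gripper": 1, "offset": [-0.0029, -0.0006, 0], "dr": [0, 0, 0]},
  {"gripper": 1, "offset": [-0.0029, -0.0005, 0], "dr": [0, 0, 0]},
  {"gripper": 1, "offset": [0, 0, 0], "dr": [0, 0, 0]},
])

```text
t: 7.55
ee_pos: [0.5017, -0.0824, 0.0867]
tcp_rot: [-0.295, 3.127, -0.001]
force: [1.9, 1.0, 5.8]
gripper_width: 0.0004
grasp_force: 3.0
```

Call:
jog_arm([
  {"gripper": 1, "offset": [-0.002, -0.0004, 0], "dr": [0, 0, 0]},
  {"gripper": 1, "offset": [-0.002, -0.0004, 0], "dr": [0, 0, 0]},
  {"gripper": 1, "offset": [-0.002, -0.0003, 0], "dr": [0, 0, 0]},
  {"gripper": 1, "offset": [0, 0, 0], "dr": [0, 0, 0]},
])

```text
t: 8.05
ee_pos: [0.4959, -0.0835, 0.0868]
tcp_rot: [-0.296, 3.126, -0.001]
force: [2.4, -0.8, 5.7]
gripper_width: 0.0007
grasp_force: 2.9
```

Call:
jog_arm([
  {"gripper": 1, "offset": [-0.002, -0.0004, 0], "dr": [0, 0, 0]},
  {"gripper": 1, "offset": [-0.002, -0.0004, 0], "dr": [0, 0, 0]},
  {"gripper": 1, "offset": [-0.002, -0.0003, 0], "dr": [0, 0, 0]},
  {"gripper": 1, "offset": [-0.002, -0.0004, 0], "dr": [0, 0, 0]},
  {"gripper": 1, "offset": [-0.002, -0.0004, 0], "dr": [0, 0, 0]},
  {"gripper": 1, "offset": [0, 0, 0], "dr": [0, 0, 0]},
])

```text
t: 8.8
ee_pos: [0.4859, -0.0853, 0.0867]
tcp_rot: [-0.295, 3.127, -0.001]
force: [3.2, 0.5, 5.4]
gripper_width: 0.0002
grasp_force: 2.7
```

Call:
jog_arm([
  {"gripper": 1, "offset": [-0.001, -0.0002, 0], "dr": [0, 0, 0]},
  {"gripper": 1, "offset": [-0.001, -0.0002, 0], "dr": [0, 0, 0]},
  {"gripper": 1, "offset": [0, 0, 0], "dr": [0, 0, 0]},
])

```text
t: 9.18
ee_pos: [0.4853, -0.0857, 0.0869]
tcp_rot: [-0.294, 3.123, -0.002]
force: [10.0, 3.0, 2.7]
gripper_width: 0.0009
grasp_force: 5.5
```

Run:
```python
from h import *
b=shot("scene","pics/s4.png")
i=cv2.imread("pics/s4.png")[220:300,270:370]
cv2.imwrite("pics/c4.png",cv2.resize(i,(0,0),fx=7,fy=7,interpolation=2))
```

```text
(no output)
```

View pics/c4.png

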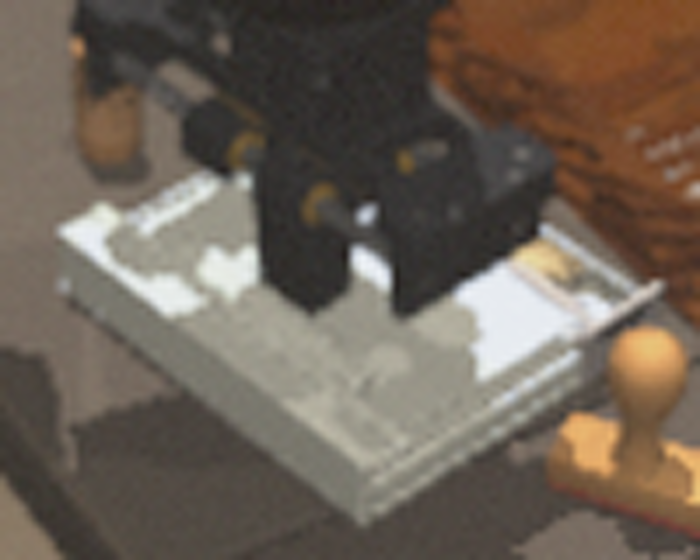

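Run:
```python
from h import *
b=robot.read_camera("scene")
S=lambda u,v:(270+(u+.5)/7-.5,220+(v+.5)/7-.5)
for n,c,z in [("flapback",(515,263),.022),("flapback2",(575,302),.022),("cheekback",(660,285),.027),("lipFR",(362,490),.03)]:
    p=onz(b,*S(*c),z); d=p[:2]-[.509,-.083]; print(n,p.round(4),"h",(d@[.983,.184]).round(4),(d@[-.184,.983]).round(4))
print(robot.get_obs()["force"])
```

```text
flapback [ 0.5673 -0.1062  0.022 ] h 0.053 -0.0336
flapback2 [ 0.5741 -0.1359  0.022 ] h 0.0542 -0.064
cheekback [ 0.6035 -0.1488  0.027 ] h 0.0808 -0.082
lipFR [ 0.4472 -0.186   0.03  ] h -0.0797 -0.0898
[10.19942683  3.62623246  1.41059481]
```

Call:
jog_arm([
  {"gripper": 1, "offset": [-0.001, -0.0002, -0.0004], "dr": [0, 0, 0]},
  {"gripper": 1, "offset": [0, 0, 0], "dr": [0, 0, 0]},
])

```text
t: 9.52
ee_pos: [0.4851, -0.086, 0.0868]
tcp_rot: [-0.294, 3.12, -0.003]
force: [14.6, 4.7, 2.7]
gripper_width: 0.0002
grasp_force: 7.3
```

Firm stop. Now I back off from the ridge and lift.

Call:
jog_arm([
  {"gripper": 1, "offset": [0.003, 0.0006, 0.0004], "dr": [0, 0, 0]},
  {"gripper": 1, "offset": [0.002, 0.0004, 0.001], "dr": [0, 0, 0]},
  {"gripper": 1, "offset": [0, 0, 0.01], "dr": [0, 0, 0]},
  {"gripper": 1, "offset": [0, 0, 0.04], "dr": [0, 0, 0]},
  {"gripper": 1, "offset": [0, 0, 0.05], "dr": [0, 0, 0]},
  {"gripper": 1, "offset": [-0.03, 0.05, 0.05], "dr": [0, 0, 0]},
  {"gripper": 1, "offset": [-0.03, 0.055, 0], "dr": [0, 0, 0]},
  {"gripper": 1, "offset": [-0.03, 0.055, 0], "dr": [0, 0, 0]},
])

```text
t: 10.52
ee_pos: [0.4018, 0.067, 0.2287]
tcp_rot: [-0.294, 3.127, 0.0]
force: [0.5, 0.5, 0.0]
gripper_width: 0.0006
grasp_force: 0.0
```

Call:
jog_arm([
  {"gripper": 1, "offset": [-0.03, 0.055, 0], "dr": [0, 0, 0]},
  {"gripper": 1, "offset": [-0.03, 0.055, 0], "dr": [0, 0, 0]},
  {"gripper": 1, "offset": [-0.03, 0.055, 0], "dr": [0, 0, 0]},
  {"gripper": 1, "offset": [0, 0, 0], "dr": [0, 0, 0]},
])

```text
t: 11.02
ee_pos: [0.3107, 0.2329, 0.2283]
tcp_rot: [0.307, -3.125, -0.0]
force: [1.1, -0.2, -0.5]
gripper_width: 0.0004
grasp_force: 0.0
```

Run:
```python
from h import *
b=shot("scene","pics/s5.png");a=shot("top","pics/t5.png")
i=cv2.imread("pics/s5.png")[220:300,270:370]; j=cv2.imread("pics/t5.png")[170:240,290:390]
cv2.imwrite("pics/c5.png",np.hstack([cv2.resize(i,(400,500),interpolation=2),cv2.resize(j,(400,500),interpolation=2)]))
```

```text
(no output)
```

View pics/c5.png

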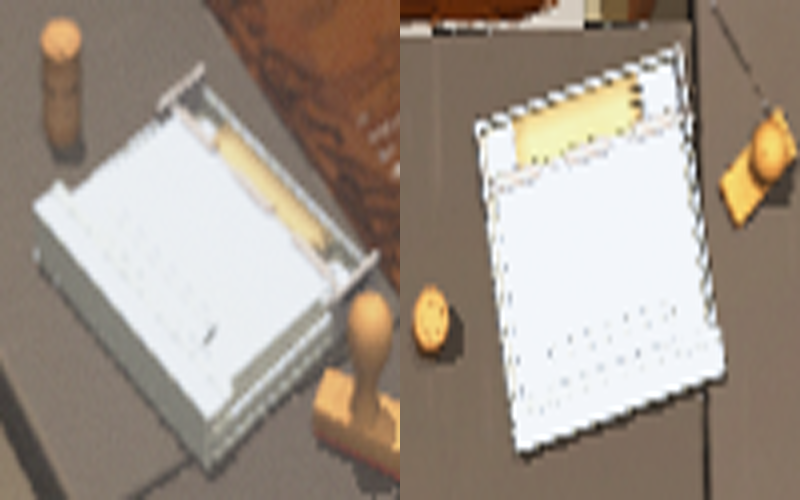

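It stays shut after release. I'll check how far home it is from the top picture: hinge-side edge (490,190) to (685,118), ridge (550,352) to (672,310).

Run:
```python
from h import *
import pickle; a=pickle.load(open("d0.pkl","rb"))[0]
T=lambda u,v:(290+(u-400+.5)/4-.5,170+(v+.5)/7.143-.5)
F=lambda u,v,z:onz(a,*T(u,v),z)[:2]
ex=np.array([.983,.184])
for n,p in [("lipfront",(F(522,452,.03)+F(725,372,.03))/2),("back",(F(480,122,.027)+F(682,46,.027))/2),("flapback",(F(490,190,.025)+F(685,118,.025))/2),("ridge",(F(550,352,.0295)+F(672,308,.0295))/2),("lipline",(F(530,408,.03)+F(690,340,.03))/2)]: print(n,((p-[.509,-.083])@ex).round(4))
```

```text
lipfront -0.0762
back 0.0761
flapback 0.044
ridge -0.0382
lipline -0.0573
```

Lip front and back match the holder, and ridge (-0.038) and hinge edge (0.044) match the fully home position.

```bash
python3 -c "
from bench import robot; print(robot.close_job())"
```

```text
the job is handed in; nothing more can be done
None
```

The flap is folded flat and tucked fully home under the lip, it stayed shut when I let go, and the job is handed in at about 11 s of robot time; the hand-in gave no verdict.

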